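Back the vial carousel up one notch

ROBOT

A 6-joint arm with a two-finger parallel gripper is mounted at the origin on a cart in front of the work surface, level with it; the furniture and walls round the work are solid. World frame = base frame: x ahead of the robot, y to its left, z up, the work surface at z = 0. Lengths are in m, angles in rad, forces in N, time in s.
With the tool pointing down it reaches from about 0.35 to 0.975 m from the base axis. Payload 4.9 kg.
Tool frame: the origin (TCP) lies midway between the tips of the shut fingers; the grasp point (between the pads) lies 19 mm behind it; z points along the fingers, y is the line along which they close (so a half turn about z gives the same grasp; the last joint's range is limited). The gripper opens to 85 mm and grips with 20 to 120 N. Pads are 22 mm wide; open, the fingers measure 114 mm over their backs; the gripper's body (76 mm by 85 mm) begins 54 mm behind the grasp point. The pads swing forward as they close: fully open they stand 13 mm farther back than shut.
Start: joints at [-1.352, 0.053, 1.613, -0, 1.476, -0.119], TCP at [0.207, -0.59, 0.231] pointing down, gripper open.
Joint ranges: [-3.01, 3.01], [-1.01, 2.22], [0.06, 2.58], [-1.02, 4.17], [0.09, 2.62], [-3.14, 3.14]. Speed limits (rad/s): [2.57, 2.57, 3.14, 3.14, 3.14, 3.14].

INTERFACE

Orientations are given as a unit quaternion [w, x, y, z].
In Python, from plant import state, grab_frame, job_done, cut_out, place_of gives the robot as it stands.
- The arm moves only by the tool jog_arm, never from a script. Its argument "motion" is text: rows parted by semicolons, each of 7 numbers parted by spaces: the opening in per cent of the stroke, from 0 (shut) to 100 (fully open), then the shift along the tool's x, y, z as a fraction of full scale, then the turn, a rotation vector about the tool's x, y, z as a fraction of full scale. A call has exactly 5 rows; each row is the pose to reach, as a shift and turn from the pose commanded when the call began, along the tool's axes at that moment; what a row does not reach only later rows make up. Full scale, the value 1, is 50 cm for a shift and 1.5 rad for a turn. A row lasts 1/8 s, in which the tool goes at most 62.5 mm and 10.7 degrees, less where a joint would pass 70% of its speed; a pose out of reach is approached as far as the arm can. A call with a number of a shift or a turn outside -1 to 1 is refused whole. A call with a gripper value outside its range is refused whole. The fingers move at their own pace and stop on an object; the grip force is fixed at half the most. Time passes only in rows, so rows that repeat a pose let the fingers close, or fill a call up. It gives the time, the measured TCP pose, the force, the opening and the grip force at its end, in the units of the state.
- state(): the state, without advancing time (a new reading comes with each control period).
- grab_frame(name): name is "side" or "top"; returns a dict with "color" (384x512x3 uint8, red, green, blue), "range_z" (384x512 float32, m along the optical axis (not along the pixel's ray), 0 where there is no reading), "intrinsics" (3x3 intrinsics, pixels), "world_from_camera" (4x4, takes a point from camera to world coordinates). Camera axes: x right, y up, looking along -z (the intrinsics and any distortion apply to the point x, -y, -z); pixel columns grow to the right and rows downward; lengths in m; the calibration is good to about 2 mm. A picture is of the moment at which its call begins.
- job_done(): hands the job in; it is judged then, once.
Trained networks look in the newest picture that a camera, given by its name, has taken for a name from the list of things; names that differ only in an ending like _2 or _b are one class to them, and where a whole thing is asked for, a point or a joint stands for the part that bears it (a point fixed in the world has none). Each returns a list of dicts, best first, with "p" (0 to 1); they miss things now and then, are a little off and sometimes report something else, mostly with a low value. They report only what shows in the picture. A call takes as long as a camera call.
- cut_out(camera, thing): "pixels" (384x512 bool, what is visible of it).
- place_of(camera, thing): "at" ([x, y, z] in m, in world coordinates, good to about 4 mm: a listed point, or the origin of a listed thing).
The state is a dict: "time": time; "joint_pos": joint angles; "joint_vel": joint speeds; "joint_efforts": joint torques, N m; "tool_pos": TCP position; "tool_rot": TCP orientation; "contact_force": force on the tool from outside, world axes, zero at the start; "ft_torque": the same for the moment, N m; "gripper_width": opening from 0.0 (shut) to 1.0 (fully open); "grasp_force": force on a finger pad.
Only numpy, scipy, OpenCV 4.12 (cv2) and the standard library are available. Lean on these libraries where they do the work, as an engineer would, in place of code of your own. Each camera call takes 0.05 s, during which the arm holds its last target. There are 200 camera calls.

TASK

The vial carousel has been fed one notch too far. With the fingertips only, gripping and picking up nothing, flip its ratchet pawl up by the red knob until it stays back, gently push the orange peg to turn the wheel backward (clockwise seen from above) by exactly one notch, then tip the pawl over again so that its nose drops fully into the new notch. Leave the other things on the table where they are.

Things in the scene. Friction and masses are not known exactly. Their poses are not given: they have to be found in the camera images.
- carousel: Vial carousel fixed to the table: grey round base plate, 260 mm across, 12 mm thick, turned by up to 0.4 rad. Origin: centre of its underside, on the wheel's axis; z up, the pawl stands on its +y side, the orange peg on its -x side. A 10 mm thick steel bracket, 64 mm high, carries the pawl outside the rim at (45, 111) mm.
- wheel_top (a point): Wheel axis at the height of the wheel's top face, 32 mm above the table. Aluminium wheel, 190 mm across; on its rim (radius 80 to 95 mm) ten steel teeth, 12 mm high, 36 degrees apart; the notches between them are flat, 18 degrees wide, a black dot in each. Pink-capped vials stand in cups near the hub, within 52 mm of the axis, tops 84 mm above the table.
- pointer (a point): Top of the red pointer on the base, beside the wheel's rim, 110 mm from the axis, 32 mm above the table. A black dot of the wheel is in line with it when the wheel stands in the middle of a notch.
- push_peg (a point): Point on the upright orange peg of the wheel, 75 mm above the table, 74 mm from the wheel's axis. The peg is a 12 mm round post that reaches from the wheel's face (32 mm) to 98 mm above the table. At the start it stands at about 198 degrees in the base's frame (from +x towards +y); it moves with the wheel.
- wheel (a joint): Turn of the wheel, rad; grows counter-clockwise seen from above (forward); backward is clockwise. 0 is the middle of the notch that holds the pawl at the start (start -0.04 to 0.06), -0.628 the middle of the next one backward. A seated pawl leaves 0.11 rad of play each way and blocks backward. Pawl up: light friction (1.5 N at the peg), and the wheel stays where it is left.
- pawl (a joint): Lift of the pawl, rad: 0 = nose fully down in a notch, 1.1 = flipped back against its stop. The nose clears the teeth above 0.35. Weighted to flip over: below about 0.5 it falls to 0 by itself, above about 0.6 it falls over to 1.1 and stays there. It takes less than 2 N at the knob.
- pawl_knob (a point): Centre of the red ball knob, 20 mm across, on the pawl's upright tail (8 mm bar), 55 mm from the pivot. Pawl down: 104 mm above the table, 23 mm from the pivot towards the base's -x; pushing it towards +x lifts the nose. Flipped back: 98 mm above the table, 33 mm from the pivot towards +x; pushing it towards -x drops the nose.
- pawl_pivot (a point): Pivot of the pawl, at (45, 87.5, 54) mm in the base's frame; axle parallel to the base's y axis. The pawl is 12 mm wide; its nose (8x12 mm) is on an arm that reaches 49 mm from the pivot towards the base's -x and swings up over the rim when lifted; flipped back its tip is about 90 mm above the table, 20 to 45 mm from the pivot towards -x.
- diluent_1: small white bottle with a blue cap, 33 mm across, 58 mm tall, loose bystander; origin at the centre of its underside
- diluent_2: second small white bottle with a blue cap, 33 mm across, 58 mm tall, loose bystander; origin at the centre of its underside
- vial_box: partitioned carton of ten pink-capped vials, 57x133x48 mm, loose bystander; origin at the centre of its underside
- kidney_dish: pink kidney dish, 113x192x49 mm, loose bystander; origin at the centre of its underside
- forceps: steel tweezers lying on the table, 15x131x9 mm, loose bystander; origin at the centre of its underside

How it is judged:
On the way, in this order (a step that is already met when the one before it is completed fails the run):
1. the pawl is flipped up and the wheel is still in its first notch (value of joint pawl above 0.9 rad and value of joint wheel between -0.25 and 0.25 rad), for 0.2 s.
2. with the pawl up, the wheel has been turned one notch backward (value of joint pawl above 0.8 rad and value of joint wheel between -0.7883 and -0.4683 rad), for 0.2 s.
At the end, for the whole second after the job is handed in: The pawl is down in the new notch (lift below 0.1 rad), the wheel stands one notch backward of the start (-0.628 rad, within 0.14 rad: the play of the seated pawl), and both are still (value of joint pawl below 0.1 rad and value of joint wheel between -0.7683 and -0.4883 rad and velocity of joint wheel between -0.05 and 0.05 rad/s and velocity of joint pawl between -0.05 and 0.05 rad/s); the robot touches nothing.
It fails at once if the wheel is turned backward well past one notch (value of joint wheel below -1 rad).
It fails at once if the wheel is turned forward out of its notch (value of joint wheel above 0.35 rad).
It fails at once if the wheel or pawl is pinched or pushed hard (over 25 N) (contact force between the fingers and carousel above 25 N).
It fails at once if a bystander is moved by more than 20 mm, lifted or carried (distance of any of diluent_1, diluent_2, vial_box, kidney_dish, forceps from where it was at the start of the episode above 0.02 m).
It also fails if it takes over 53 s, if anything falls off the work surface, if the arm or the gripper's body presses on something with over 40 N, if the wrist force passes 120 N, or if a joint passes its speed limit or range.

## Working session

There is one attempt and no reset: what is moved stays moved. The work goes in short steps, Python scripts to look and compute and a tool call to move; the robot and the scene stay as the last step left them, time stands still between calls to the robot, and variables do not carry over. Pictures are saved under pics/ and viewed, at most 10 in all, crops included, and the job is handed in when it is done.

Besides the shell and the picture viewer there is one more tool, called after ">>>" as name(argument=value, ...), one argument or row to a line, values as JSON. jog_arm: Moves the arm, as the interface text tells. Shift numbers are shares of 50 cm and turn numbers shares of 1.5 rad, none past 1 either way. Its arguments: {"type":"object","properties":{"motion":{"type":"string"}},"required":["motion"]}

```bash
mkdir -p pics
cat > h.py <<'E'
import numpy as np, cv2
from plant import *
def save(cam,fn):
    f=grab_frame(cam); cv2.imwrite('pics/'+fn,f['color'][:,:,::-1]); return f
E
python3 - <<'E'
from h import *
np.set_printoptions(precision=4,suppress=True)
s=state();print(s['time'],s['tool_pos'],s['tool_rot'],s['gripper_width'])
a=save('top','t0.png');b=save('side','s0.png')
cv2.imwrite('pics/both0.png',cv2.resize(np.vstack([a['color'],b['color']])[:,:,::-1],(400,600)) )
for c in('top','side'):
  for t in('carousel','wheel_top','pointer','push_peg','pawl_knob','pawl_pivot','diluent_1','vial_box','kidney_dish','forceps'):
    print(c,t,[(np.round(d['at'],4),round(d['p'],2)) for d in place_of(c,t)[:2]])
E
```

```text
0.0 [ 0.207  -0.5891  0.2301] [-0.001   0.9858  0.1681 -0.    ] 1.0013804980057364
top carousel [(array([ 0.4978,  0.158 , -0.0025]), 0.77)]
top wheel_top [(array([0.4971, 0.1589, 0.0317]), 0.88)]
top pointer [(array([0.4543, 0.256 , 0.0323]), 0.77), (array([0.561 , 0.231 , 0.0491]), 0.62)]
top push_peg [(array([0.4253, 0.1469, 0.0769]), 0.94)]
top pawl_knob [(array([ 0.4992,  0.1576, -0.0034]), 0.63), (array([0.5373, 0.2356, 0.101 ]), 0.46)]
top pawl_pivot [(array([0.5627, 0.2271, 0.0503]), 0.71), (array([ 0.4416, -0.2457, -0.    ]), 0.25)]
top diluent_1 [(array([ 0.5667,  0.4262, -0.002 ]), 0.67), (array([ 0.474,  0.425, -0.006]), 0.56)]
top vial_box [(array([ 0.699 ,  0.3684, -0.0018]), 0.71), (array([0.5639, 0.2298, 0.0508]), 0.19)]
top kidney_dish [(array([ 0.5605, -0.4184, -0.    ]), 0.68)]
top forceps [(array([ 0.4976,  0.1591, -0.0007]), 0.63), (array([ 0.4399, -0.2461,  0.0003]), 0.43)]
side carousel [(array([0.5004, 0.15  , 0.0002]), 0.68)]
side wheel_top [(array([0.4952, 0.1512, 0.0311]), 0.63)]
side pointer [(array([0.4564, 0.2563, 0.0345]), 0.79)]
side push_peg [(array([0.4235, 0.1499, 0.0748]), 0.71)]
side pawl_knob [(array([0.4554, 0.2579, 0.0329]), 0.53), (array([0.5377, 0.2321, 0.1045]), 0.51)]
side pawl_pivot [(array([0.562 , 0.2282, 0.0539]), 0.72)]
side diluent_1 [(array([ 0.5705,  0.4229, -0.0003]), 0.77), (array([ 0.4729,  0.4202, -0.0015]), 0.71)]
side vial_box [(array([0.7021, 0.3727, 0.0004]), 0.85)]
side kidney_dish [(array([ 0.5631, -0.424 , -0.0041]), 0.67)]
side forceps [(array([ 0.4363, -0.2456, -0.0006]), 0.53)]
```

View pics/t0.png

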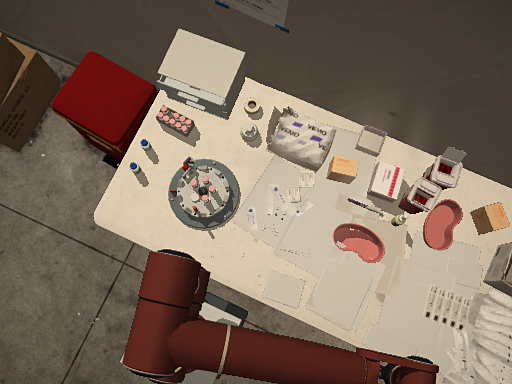

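View pics/s0.png

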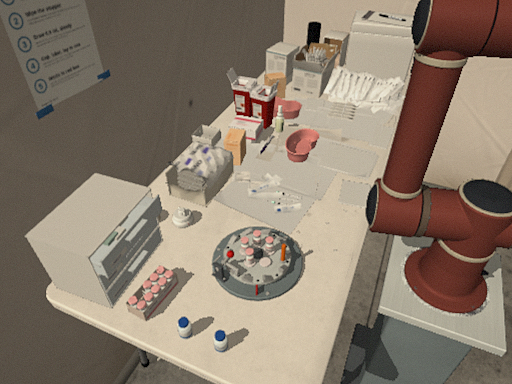

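The pictures show the carousel at about (204,192) in the top view and (257,262) in the side view. The red knob is on its far-left side, the orange peg faces the robot, and the red pointer is near the bottles. From the networks I get a centre of about (0.497, 0.156) and a yaw of about -0.256 rad. I'll move over with the fingers shut.

>>> jog_arm(
  motion="0 0.09 -0.08 0 0 0 0.08; 0 0.18 -0.16 0 0 0 0.16; 0 0.27 -0.23 0 0 0 0.24; 0 0.36 -0.31 0 0 0 0.32; 0 0.456 -0.39 0 0 0 0.396",
)

```text
time: 1.72
tool_pos: [0.3582, -0.3285, 0.2315]
tool_rot: [0.0, 0.992, -0.13, 0.0]
contact_force: [1.9, -0.2, 0.5]
gripper_width: 0.001
grasp_force: 0.0
```

>>> jog_arm(
  motion="0 0 -0.12 0 0 0 0; 0 -0.01 -0.24 0 0 0 0; 0 -0.01 -0.36 0 0 0 0; 0 -0.02 -0.48 0 0 0 0; 0 -0.02 -0.59 0 0 0 0",
)

```text
time: 2.35
tool_pos: [0.4227, -0.0402, 0.2317]
tool_rot: [0.0, 0.992, -0.128, 0.001]
contact_force: [0.2, -0.5, 0.2]
gripper_width: -0.0
grasp_force: 0.0
```

>>> jog_arm(
  motion="0 0 -0.12 0.02 0 0 0; 0 -0.01 -0.24 0.05 0 0 0; 0 -0.01 -0.36 0.08 0 0 0; 0 -0.02 -0.48 0.10 0 0 0; 0 -0.024 -0.588 0.12 0 0 0",
)

```text
time: 2.98
tool_pos: [0.4856, 0.2476, 0.1712]
tool_rot: [-0.0, 0.992, -0.127, 0.0]
contact_force: [0.3, -0.5, 0.7]
gripper_width: -0.002
grasp_force: 0.0
```

Run:
```python
from h import *
np.set_printoptions(precision=4,suppress=True)
s=state();print(s['time'],s['tool_pos'],s['tool_rot'],s['contact_force'])
a=save('top','t1.png');b=save('side','s1.png')
cv2.imwrite('pics/c1.png',np.hstack([cv2.resize(a['color'][140:250,150:260,::-1],(400,400)),cv2.resize(b['color'][190:310,190:310,::-1],(400,400))]))
for c in('top','side'):
  for t in('wheel_top','push_peg','pawl_knob','pawl_pivot'):
    print(c,t,[(np.round(d['at'],4),round(d['p'],2)) for d in place_of(c,t)[:2]])
```

```text
2.975 [0.4856 0.2476 0.1712] [-0.0001  0.9919 -0.1272  0.0003] [ 0.3428 -0.5357  0.6774]
top wheel_top [(array([0.4953, 0.156 , 0.0323]), 0.73)]
top push_peg [(array([0.4268, 0.1455, 0.0752]), 0.72)]
top pawl_knob [(array([0.5362, 0.2354, 0.107 ]), 0.4)]
top pawl_pivot [(array([0.5609, 0.2287, 0.0505]), 0.93)]
side wheel_top [(array([0.4975, 0.1518, 0.0325]), 0.81)]
side push_peg [(array([0.4251, 0.1497, 0.0735]), 0.97), (array([0.5708, 0.4229, 0.0002]), 0.7)]
side pawl_knob [(array([0.5395, 0.2339, 0.1051]), 0.52)]
side pawl_pivot [(array([0.5617, 0.2286, 0.0526]), 0.64)]
```

View pics/c1.png

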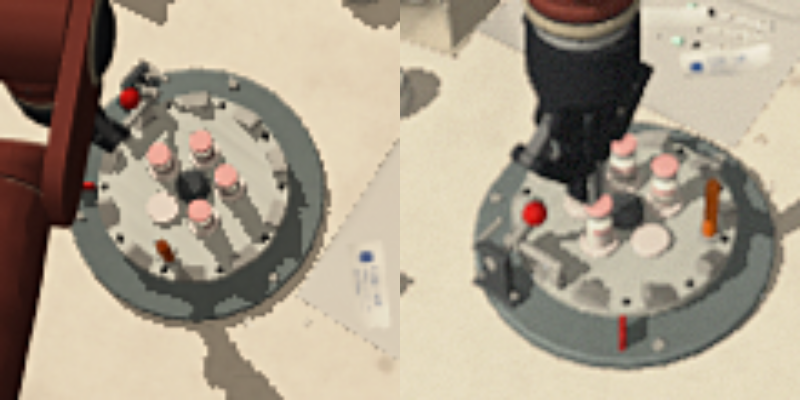

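The crop shows the shut fingers level with the knob, about 54 mm to its -x side and in line with the push direction. Next I descend and push.

>>> jog_arm(
  motion="0 0 0 0.04 0 0 0; 0 0 0 0.08 0 0 0; 0 0.01 0 0.115 0 0 0; 0 0.03 0 0.142 0 0 0; 0 0.05 0 0.142 0 0 0",
)

```text
time: 4.1
tool_pos: [0.5095, 0.2384, 0.0984]
tool_rot: [0.001, 0.992, -0.128, -0.001]
contact_force: [0.5, 0.7, -0.1]
gripper_width: -0.002
grasp_force: 0.0
```

>>> jog_arm(
  motion="0 0.012 0 0 0 0 0; 0 0.024 0 0 0 0 0; 0 0.036 0 0 0 0 0; 0 0.048 0 0 0 0 0; 0 0.06 0 0 0 0 0",
)

```text
time: 4.72
tool_pos: [0.5392, 0.2312, 0.1004]
tool_rot: [-0.0, 0.992, -0.128, 0.0]
contact_force: [-1.2, 0.3, 0.6]
gripper_width: 0.002
grasp_force: 0.2
```

>>> jog_arm(
  motion="0 0.008 0 0 0 0 0; 0 0.016 0 0 0 0 0; 0 0.022 0 0 0 0 0; 0 0.026 0 0 0 0 0; 0 0.03 0 0 0 0 0",
)

```text
time: 5.35
tool_pos: [0.5534, 0.2275, 0.1003]
tool_rot: [0.0, 0.992, -0.128, 0.0]
contact_force: [0.6, 0.7, 0.2]
gripper_width: -0.002
grasp_force: 0.0
```

Run:
```python
from h import *
np.set_printoptions(precision=4,suppress=True)
s=state();print(s['time'],s['tool_pos'],s['tool_rot'],s['contact_force'])
a=save('top','t2.png');b=save('side','s2.png')
cv2.imwrite('pics/c2.png',np.hstack([cv2.resize(a['color'][140:250,150:260,::-1],(400,400)),cv2.resize(b['color'][190:310,190:310,::-1],(400,400))]))
for c in('top','side'):
  for t in('push_peg','pawl_knob'):
    print(c,t,[(np.round(d['at'],4),round(d['p'],2)) for d in place_of(c,t)[:2]])
```

```text
5.35 [0.5534 0.2275 0.1003] [ 0.      0.9918 -0.1277  0.    ] [0.5969 0.7441 0.2089]
top push_peg [(array([0.4245, 0.1483, 0.0733]), 0.76), (array([0.5006, 0.1568, 0.0309]), 0.54)]
top pawl_knob []
side push_peg [(array([0.4236, 0.1499, 0.0759]), 0.89)]
side pawl_knob [(array([0.5772, 0.2278, 0.1072]), 0.64), (array([ 0.4351, -0.2416,  0.0021]), 0.38)]
```

View pics/c2.png

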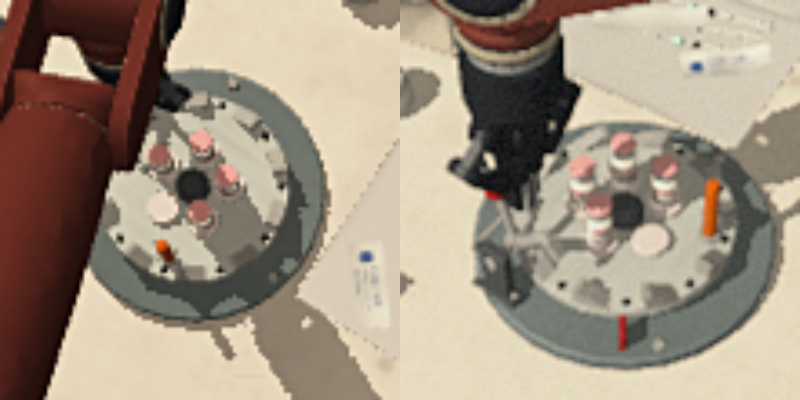

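The crop shows the knob pushed over to the far side of the pivot, at about (493,195) in the side half, and the fingers clear of it. I'll lift and head for the far side of the peg.

>>> jog_arm(
  motion="0 0 0 -0.07 0 0 0; 0 -0.03 0.04 -0.14 0 0 0; 0 -0.09 0.13 -0.14 0 0 0; 0 -0.16 0.23 -0.14 0 0 0; 0 -0.213 0.31 -0.14 0 0 0",
)

```text
time: 6.28
tool_pos: [0.4094, 0.1036, 0.1702]
tool_rot: [0.0, 0.992, -0.128, 0.0]
contact_force: [1.0, -1.4, 0.6]
gripper_width: 0.001
grasp_force: 0.0
```

Run:
```python
from h import *
np.set_printoptions(precision=4,suppress=True)
s=state();print(s['time'],s['tool_pos'],s['tool_rot'],s['contact_force'])
a=save('top','t3.png');b=save('side','s3.png')
cv2.imwrite('pics/c3.png',np.hstack([cv2.resize(a['color'][140:250,150:260,::-1],(400,400)),cv2.resize(b['color'][190:310,190:310,::-1],(400,400))]))
for c in('top','side'):
  for t in('push_peg','pawl_knob'):
    print(c,t,[(np.round(d['at'],4),round(d['p'],2)) for d in place_of(c,t)[:2]])
```

```text
6.275 [0.4094 0.1036 0.1702] [ 0.0001  0.9918 -0.1276  0.0001] [ 0.9798 -1.4377  0.6244]
top push_peg []
top pawl_knob [(array([0.5914, 0.2224, 0.0977]), 0.38)]
side push_peg [(array([0.4244, 0.148 , 0.075 ]), 0.85)]
side pawl_knob [(array([0.5965, 0.2219, 0.0985]), 0.58)]
```

View pics/c3.png

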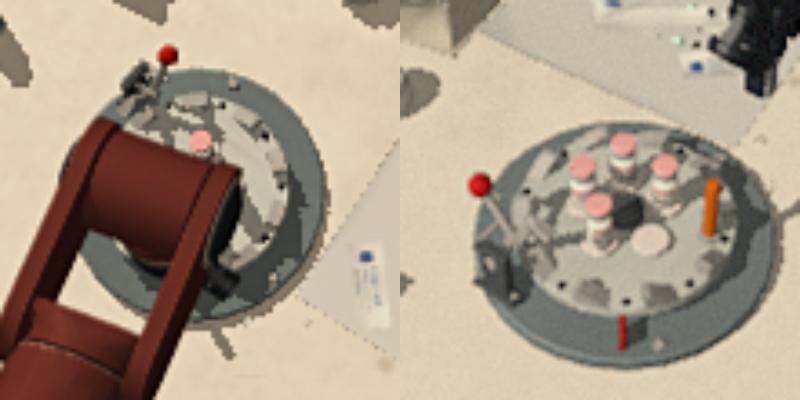

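The crop shows the pawl flipped back, with the knob at (480,185) in the side half, and the peg still in place at (711,208). I'll descend beside the peg and push.

>>> jog_arm(
  motion="0 0 0 0.05 0 0 0; 0 0 0 0.1 0 0 0; 0 0 0 0.15 0 0 0; 0 0 -0.01 0.178 0 0 0; 0 0 -0.03 0.178 0 0 0",
)

```text
time: 7.2
tool_pos: [0.4146, 0.1197, 0.0804]
tool_rot: [0.0, 0.992, -0.128, -0.001]
contact_force: [-1.2, -0.6, 0.3]
gripper_width: 0.0
grasp_force: 0.0
```

>>> jog_arm(
  motion="0 0 -0.012 0 0 0 0; 0 0 -0.025 0 0 0 0; 0 0 -0.04 0 0 0 0; 0 0 -0.055 0 0 0 0; 0 0 -0.07 0 0 0 0",
)

```text
time: 7.82
tool_pos: [0.4237, 0.1534, 0.0813]
tool_rot: [-0.0, 0.992, -0.128, 0.0]
contact_force: [-1.5, -1.3, 0.1]
gripper_width: -0.002
grasp_force: 0.9
```

Run:
```python
from h import *
np.set_printoptions(precision=4,suppress=True)
s=state();print(s['time'],s['tool_pos'],s['tool_rot'],s['contact_force'])
b=save('side','s4.png')
cv2.imwrite('pics/c4.png',cv2.resize(b['color'][190:310,190:310,::-1],(500,500)))
C=np.array([.4963,.1543]);yaw=-.262
for c in('side','side'):
  grab_frame(c)
  for d in place_of(c,'push_peg')[:2]:
    r=np.array(d['at'])[:2]-C
    print(np.round(d['at'],4),round(d['p'],2),'base angle',(np.degrees(np.arctan2(r[1],r[0])-yaw)%360))
```

```text
7.825 [0.4237 0.1534 0.0813] [-0.      0.9918 -0.1278  0.    ] [-1.4867 -1.2554  0.1381]
[0.4286 0.1756 0.0751] 0.74 base angle 177.54670206762597
[0.4257 0.1753 0.0734] 0.78 base angle 178.44636211127388
```

View pics/c4.png

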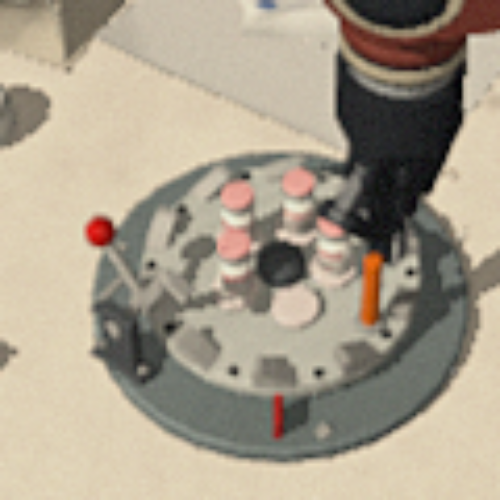

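The crop shows the finger behind the peg at (372,290). The pointer at (278,400) sits midway between the dots at (235,370) and (320,372), so about half a notch is done. I'll keep pushing gently.

>>> jog_arm(
  motion="0 0 -0.009 0 0 0 0; 0 0 -0.018 0 0 0 0; 0 0 -0.026 0 0 0 0; 0 0 -0.032 0 0 0 0; 0 0 -0.036 0 0 0 0",
)

```text
time: 8.7
tool_pos: [0.4285, 0.1704, 0.0814]
tool_rot: [0.0, 0.992, -0.128, 0.0]
contact_force: [1.5, -1.1, 0.5]
gripper_width: -0.002
grasp_force: 0.9
```

Run:
```python
from h import *
np.set_printoptions(precision=4,suppress=True)
s=state();print(s['time'],s['tool_pos'],s['contact_force'])
b=save('side','s5.png')
im=[cv2.resize(cv2.imread('pics/'+n)[230:302,225:297],(400,400),interpolation=cv2.INTER_CUBIC) for n in('s3.png','s5.png')]
cv2.imwrite('pics/c5.png',np.hstack(im))
C=np.array([.4963,.1543]);yaw=-.262
for d in place_of('side','push_peg')[:2]:
    r=np.array(d['at'])[:2]-C
    print(np.round(d['at'],4),round(d['p'],2),'base angle',(np.degrees(np.arctan2(r[1],r[0])-yaw)%360))
```

```text
8.7 [0.4285 0.1704 0.0814] [ 1.4544 -1.1446  0.4767]
[0.4348 0.1932 0.0743] 0.63 base angle 162.69730937607858
```

View pics/c5.png

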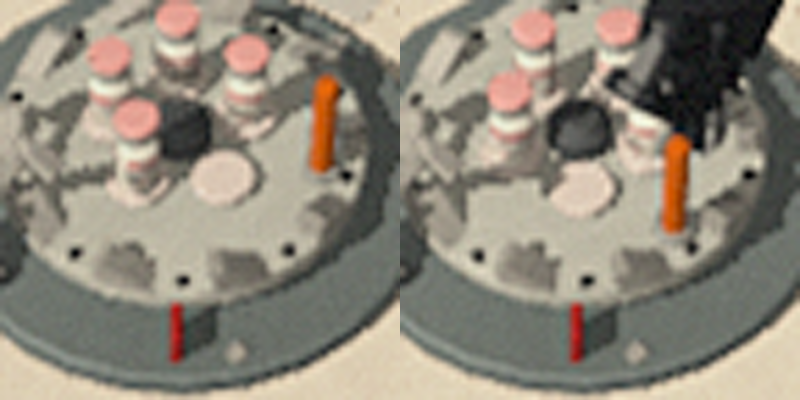

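The dot nearest the pointer, at (586,280), now nearly lines up with it, as in the "before" half. It is about 2° short, so I'll push 2.5 mm more, then back off and rise.

>>> jog_arm(
  motion="0 0 -0.003 0 0 0 0; 0 0 -0.005 0 0 0 0; 0 0 -0.005 0 0 0 0; 0 0 0.015 0 0 0 0; 0 0 0.04 0 0 0 0",
)

```text
time: 9.43
tool_pos: [0.4227, 0.1505, 0.0811]
tool_rot: [-0.0, 0.992, -0.128, -0.0]
contact_force: [-0.1, 0.1, 0.7]
gripper_width: 0.002
grasp_force: 0.0
```

>>> jog_arm(
  motion="0 0 0 -0.08 0 0 0; 0 0 0 -0.16 0 0 0; 0 0.1 -0.02 -0.18 0 0 0; 0 0.2 -0.06 -0.18 0 0 0; 0 0.3 -0.1 -0.18 0 0 0",
)

```text
time: 10.05
tool_pos: [0.5824, 0.1606, 0.1719]
tool_rot: [-0.0, 0.992, -0.128, 0.0]
contact_force: [0.6, -0.6, 1.3]
gripper_width: 0.003
grasp_force: 0.0
```

Run:
```python
from h import *
np.set_printoptions(precision=4,suppress=True)
s=state();p=s['tool_pos'];print(s['time'],p)
save('side','s6.png')
C=np.array([.4963,.1543]);yaw=-.262
for d in place_of('side','push_peg')[:2]:
    r=np.array(d['at'])[:2]-C
    print(np.round(d['at'],4),round(d['p'],2),'base angle',(np.degrees(np.arctan2(r[1],r[0])-yaw)%360))
print([(np.round(d['at'],4),d['p']) for d in place_of('side','pawl_knob')[:2]])
a=-.2565;g=np.array([.644,.208,.094])-p
print('to approach, fractions',(g[0]*np.cos(a)+g[1]*np.sin(a))/.5,(g[0]*np.sin(a)-g[1]*np.cos(a))/.5,-g[2]/.5)
```

```text
10.05 [0.5824 0.1606 0.1719]
[0.4352 0.1947 0.0712] 0.6 base angle 161.53837296050236
[(array([0.593 , 0.2196, 0.0956]), 0.71)]
to approach, fractions 0.09500633323884844 -0.12302013828832209 0.1557233606572448
```

>>> jog_arm(
  motion="0 0.06 -0.03 0 0 0 0; 0 0.095 -0.08 0.02 0 0 0; 0 0.095 -0.12 0.06 0 0 0; 0 0.095 -0.123 0.12 0 0 0; 0 0.095 -0.123 0.156 0 0 0",
)

```text
time: 10.82
tool_pos: [0.6406, 0.2083, 0.0919]
tool_rot: [0.0, 0.992, -0.128, -0.001]
contact_force: [-0.4, 0.4, -0.8]
gripper_width: -0.002
grasp_force: 0.0
```

>>> jog_arm(
  motion="0 -0.02 0 0 0 0 0; 0 -0.04 0 0 0 0 0; 0 -0.053 0 0 0 0 0; 0 -0.066 0 0 0 0 0; 0 -0.08 0 0 0 0 0",
)

```text
time: 11.45
tool_pos: [0.6069, 0.219, 0.0971]
tool_rot: [-0.001, 0.992, -0.128, 0.004]
contact_force: [2.3, -1.3, 2.0]
gripper_width: -0.001
grasp_force: 1.0
```

>>> jog_arm(
  motion="0 -0.012 0 0 0 0 0; 0 -0.024 0 0 0 0 0; 0 -0.036 0 0 0 0 0; 0 -0.046 0 0 0 0 0; 0 -0.054 0 0 0 0 0",
)

```text
time: 12.08
tool_pos: [0.577, 0.2259, 0.0929]
tool_rot: [0.0, 0.992, -0.128, -0.0]
contact_force: [-0.7, 0.5, -0.1]
gripper_width: -0.004
grasp_force: 0.0
```

Run:
```python
from h import *
s=state();p=s['tool_pos'];print(s['time'],p,s['contact_force'])
save('side','s7.png')
print([(np.round(d['at'],4),d['p']) for d in place_of('side','pawl_knob')[:2]])
```

```text
12.075 [0.57697238 0.22585697 0.09289485] [-0.65413987  0.50228674 -0.06973648]
[(array([0.5547, 0.2321, 0.1089]), 0.63), (array([ 0.571 ,  0.4232, -0.0015]), 0.21)]
```

>>> jog_arm(
  motion="0 0.03 0 0 0 0 0; 0 0.06 0 -0.02 0 0 0; 0 0.06 0 -0.1 0 0 0; 0 0.06 0.05 -0.2 0 0 0; 0 0.06 0.15 -0.25 0 0 0",
)

```text
time: 12.8
tool_pos: [0.5905, 0.1455, 0.2234]
tool_rot: [-0.001, 0.992, -0.127, 0.003]
contact_force: [0.9, -1.4, -0.2]
gripper_width: 0.002
grasp_force: 0.0
```

>>> jog_arm(
  motion="0 0 0.05 0 0 0 0; 0 0 0.1 0 0 0 0; 0 0 0.12 0 0 0 0; 0 0 0.12 0 0 0 0; 0 0 0.12 0 0 0 0",
)

```text
time: 13.42
tool_pos: [0.5729, 0.0881, 0.2184]
tool_rot: [-0.0, 0.992, -0.127, 0.0]
contact_force: [-0.3, -0.4, 0.8]
gripper_width: -0.0
grasp_force: 0.0
```

Run:
```python
from h import *
s=state();print(s['time'],s['tool_pos'],s['contact_force'])
b=save('side','s8.png')
cv2.imwrite('pics/c8.png',cv2.resize(b['color'][190:310,190:310,::-1],(600,600),interpolation=cv2.INTER_CUBIC))
print([(np.round(d['at'],4),d['p']) for d in place_of('side','pawl_knob')[:2]])
print([(np.round(d['at'],4),d['p']) for d in place_of('side','push_peg')[:2]])
```

```text
13.425 [0.57286394 0.08811974 0.21841044] [-0.25942151 -0.40373423  0.77814912]
[(array([0.5388, 0.236 , 0.1024]), 0.65)]
[(array([0.4331, 0.197 , 0.0778]), 0.76)]
```

View pics/c8.png

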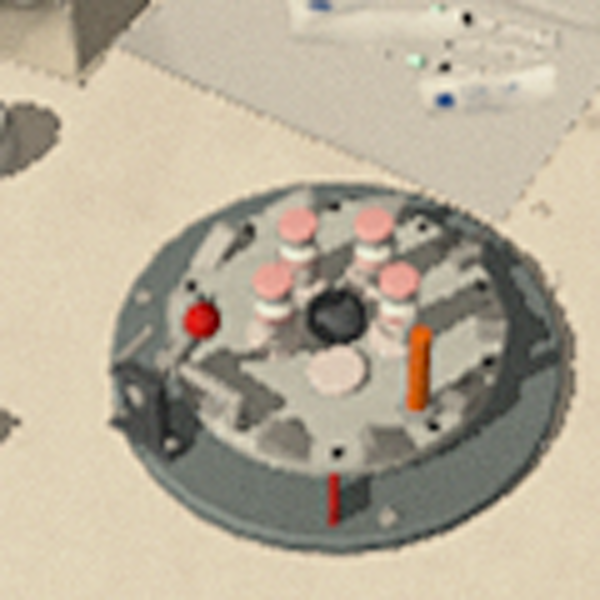

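The picture shows the knob back at its down position, (201,320), a dot at (337,452) in line with the pointer at (334,490), and the arm well clear.

```bash
python3 -c "
from plant import *
print(job_done())"
```

```text
the job is handed in; nothing more can be done
None
```

I flipped the pawl up, turned the wheel one notch backward, and tipped the pawl down into the new notch; the last picture shows the knob in its down position and the pointer on a dot, and I handed the job in with the arm clear (no verdict was returned).

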